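# Set the blue plate out over the edge of the bench stand

### The job

Push the blue plate across the steel stand, straight toward the stand's far long edge (the one with the black strip), until it overhangs that edge by 30 mm, so that the white line on it lies over the edge and is square with it, ready to be taken from below. Only push or slide it: it must stay flat on the stand and never be lifted, and the red plate, the vial and everything else must stay where they are. Then draw back clear.

Things in the scene. Friction and masses are not known exactly. Their poses are not given: they have to be found in the camera images.
- stand: low steel bench stand fixed on the table: a flat smooth top 250 mm (its x) by 380 mm (its y), top surface 60 mm above the table, open below except for a leg panel at either end. Origin: centre of its footprint at table height. Its x axis points away from the robot to the far long edge, which carries a black strip 8 mm wide; it stands turned by up to 0.25 rad.
- stand_edge (a point): middle of the stand's far long edge, on the top surface (60 mm above the table); the edge runs along its y axis, its x axis points outward, away from the stand and the robot.
- blue_plate: blue flat cover plate, loose, 86 mm (its x) by 128 mm (its y), 8 mm thick, about 0.24 kg (varies), lying on the left or right half of the stand, turned up to 0.2 rad out of square with it. Origin: centre of its underside. Its x axis points roughly to the far edge; dark dots in rows cover the top. It slides with ordinary friction (hidden, varies) and tips off the stand if pushed more than 43 mm over the edge.
- blue_plate_line (a point): middle of the white line across the top of the blue plate: the line runs parallel to its 128 mm sides, 13 mm ahead (+x) of its centre, 30 mm behind its leading (far) side; at the top face, 8 mm above the underside.
- red_plate: red plate of the same shape and size on the other half of the stand. Origin: centre of its underside. Leave alone.
- vial: small amber vial with a yellow cap, 22 mm across, 40 mm tall, standing on the stand between the two plates, nearer the far edge. Leave alone. Origin: centre of its underside.
- reagent: clear bottle with blue cap, 66 mm across, 130 mm tall, on the table left of the stand. Leave alone. Origin: centre of its underside.
- jar: amber jar with white cap, 60 mm across, 75 mm tall, on the table left of the stand. Leave alone. Origin: centre of its underside.
- beaker: empty glass beaker, 68 mm across, 85 mm tall, on the table right of the stand. Leave alone. Origin: centre of its underside.
- tipbox: clear pipette-tip box with a red top, 120 x 85 x 56 mm, on the table right of the stand. Leave alone. Origin: centre of its underside.
Things that resemble listed ones, but are neither listed nor needed, are in the scene too. What is meant by the blue_plate is not orange, turquoise or yellow, and is the smaller of those in its own colour.

How it is judged:
At the end, for the whole second after the job is handed in: The blue plate lies flat and still on the stand with its white line over the far edge within 6 mm (overhang 24 to 36 mm) and square with the edge within 0.1 rad; the red plate, vial and other things are within 15 mm of where they started (x of blue_plate_line in the frame of stand_edge between -0.006 and 0.006 m and angle between the x axis of blue_plate and the x axis of stand, either way round below 0.1 rad and z of blue_plate in the frame of stand_edge between -0.003 and 0.003 m and angle between blue_plate's own z axis and vertical below 0.04 rad and linear speed of blue_plate below 0.01 m/s and angular speed of blue_plate below 0.05 rad/s and distance of each of red_plate, vial, reagent, jar, beaker, tipbox from where it was at the start of the episode below 0.015 m); the robot touches nothing.
It fails at once if the blue plate is lifted or tipped off the stand's top (raised over 6 mm or tilted over 0.12 rad) (z of blue_plate in the frame of stand_edge above 0.006 m or angle between blue_plate's own z axis and vertical above 0.12 rad).
It fails at once if the red plate, the vial or another bystander is moved over 15 mm (distance of any of red_plate, vial, reagent, jar, beaker, tipbox from where it was at the start of the episode above 0.015 m).
It also fails if it takes over 40 s, if anything falls off the work surface, if the arm or the gripper's body presses on something with over 40 N, if the wrist force passes 120 N, or if a joint passes its speed limit or range.

### The arm

A 6-joint arm with a two-finger parallel gripper is mounted at the origin on the work surface. World frame = base frame: x ahead of the robot, y to its left, z up, the work surface at z = 0. Lengths are in m, angles in rad, forces in N, time in s.
With the tool pointing down it reaches from about 0.275 to 0.775 m from the base axis. Payload 14.6 kg.
Tool frame: the origin (TCP) lies midway between the tips of the shut fingers; the grasp point (between the pads) lies 19 mm behind it; z points along the fingers, y is the line along which they close (so a half turn about z gives the same grasp; the last joint's range is limited). The gripper opens to 85 mm and grips with 20 to 120 N. Pads are 22 mm wide; open, the fingers measure 114 mm over their backs; the gripper's body (76 mm by 85 mm) begins 54 mm behind the grasp point. The pads swing forward as they close: fully open they stand 13 mm farther back than shut.
Start: joints at [-1.483, 0.263, -0.048, 1.259, 0, 1.415], TCP at [0.126, -0.51, 0.231] pointing down, gripper open.
Joint ranges: [-2.65, 2.65], [-0.89, 1.7], [-1.18, 1.37], [-2.13, 2.11], [-1.35, 1.29], [-3.14, 3.14]. Speed limits (rad/s): [1.89, 1.89, 2.57, 2.79, 3.14, 3.14].

### API

Orientations are given as a rotation vector (axis times angle).
In Python, from station import sensors, read_camera, robot, finder gives the robot as it stands.
- The arm moves only by the shell command python3 -m creep 'ROWS' [FORCE]. ROWS is JSON, a list of rows, each an object with "hand": the opening, from -1 (shut) to 1 (fully open); "dp": the shift along the world's x, y, z in mm, a list of three; "spin": the turn about the world's z in degrees. In form: [{"hand": hand, "dp": [tx, ty, tz], "spin": spin}, ...]. A call has exactly 8 rows; each row shifts and turns the commanded pose from where the row before left it; what a row does not reach is not made up. A row lasts 1/10 s, in which the tool goes at most 50 mm and 8.59 degrees, less where a joint would pass 70% of its speed; a pose out of reach is approached as far as the arm can. A call with a gripper value outside its range is refused whole. The fingers move at their own pace and stop on an object; FORCE is the grip in N (left out, the last holds). Time passes only in rows, so rows that do not move let the fingers close, or fill a call up. It gives the time, the measured TCP pose, the force, the opening and the grip force at its end, in the units of the state.
- sensors.get_state(): the state, without advancing time (a new reading comes with each control period).
- read_camera(name): name is "scene" or "top" or "wrist"; returns a dict with "pixels" (384x512x3 uint8, red, green, blue), "K" (3x3 intrinsics, pixels), "pose" (4x4, takes a point from camera to world coordinates). Camera axes: x right, y down, z forward; pixel columns grow to the right and rows downward; lengths in m; the calibration is good to about 2 mm. A picture is of the moment at which its call begins. There is no depth.
- robot.hand_in(): hands the job in; it is judged then, once.
Trained networks look in the newest picture that a camera, given by its name, has taken for a name from the list of things; names that differ only in an ending like _2 or _b are one class to them, and where a whole thing is asked for, a point or a joint stands for the part that bears it (a point fixed in the world has none). Each returns a list of dicts, best first, with "score" (0 to 1); they miss things now and then, are a little off and sometimes report something else, mostly with a low value. They report only what shows in the picture. A call takes as long as a camera call. They do not tell look-alikes from the thing itself.
- finder.look_for(camera, label): "point" ([column, row] in pixels, amid what is visible of it).
- finder.spot_point(camera, label): "point" ([column, row] in pixels: a listed point, or the origin of a listed thing).
The state is a dict: "time": time; "joint_positions": joint angles; "joint_vel": joint speeds; "tau": joint torques, N m; "tcp_pos": TCP position; "orientation": TCP orientation; "contact_force": force on the tool from outside, world axes, zero at the start; "moment": the same for the moment, N m; "grip_width": opening from 0.0 (shut) to 1.0 (fully open); "grasp_force": force on a finger pad.
Only numpy, scipy, OpenCV 4.12 (cv2) and the standard library are available. Lean on these libraries where they do the work, as an engineer would, in place of code of your own. Each camera call takes 0.05 s, during which the arm holds its last target. There are 200 camera calls.

## Working session

There is one attempt and no reset: what is moved stays moved. The work goes in short steps, Python scripts to look and compute and a shell command to move; the robot and the scene stay as the last step left them, time stands still between calls to the robot, and variables do not carry over. Pictures are saved under pics/ and viewed, at most 10 in all, crops included, and the job is handed in when it is done.

```bash
mkdir -p pics
cat > h.py <<'E'
from station import sensors, read_camera, robot, finder
import numpy as np, cv2
def snap(cam,fn=None):
    r=read_camera(cam); 
    if fn: cv2.imwrite('pics/'+fn,r['pixels'][:,:,::-1])
    return r
def at(r,px,z):
    d=r['pose'][:3,:3]@np.linalg.solve(r['K'],[px[0],px[1],1]); o=r['pose'][:3,3]
    return o+d*(z-o[2])/d[2]
def proj(r,p):
    c=r['pose'][:3,:3].T@(np.array(p)-r['pose'][:3,3]); u=r['K']@c; return u[:2]/u[2]
E
python3 - <<'E'
from h import *
for c in ('top','scene'):
    r=snap(c,c+'0.png'); print(c,r['pose'].round(3).tolist())
    for l,z in (('blue_plate',.06),('blue_plate_line',.068),('stand_edge',.06),('stand',0),('red_plate',.06),('vial',.06)):
        for d in finder.spot_point(c,l)[:4]: print(l,np.round(d['point'],1),round(d['score'],2),at(r,d['point'],z).round(3))
E
```

```text
top [[0.022, -0.997, 0.073, 0.366], [-1.0, -0.021, 0.019, -0.082], [-0.017, -0.073, -0.997, 1.484], [0.0, 0.0, 0.0, 1.0]]
blue_plate [164.7 261.7] 0.89 [0.232 0.266 0.06 ]
blue_plate [384.5 190.9] 0.83 [ 0.514 -0.552  0.06 ]
blue_plate [302.2 256. ] 0.81 [ 0.265 -0.247  0.06 ]
blue_plate [274.7 193.9] 0.64 [ 0.495 -0.141  0.06 ]
blue_plate_line [173.3 193.7] 0.97 [0.487 0.241 0.068]
blue_plate_line [274.1 187.9] 0.95 [ 0.516 -0.138  0.068]
blue_plate_line [305.7 261.8] 0.95 [ 0.244 -0.259  0.068]
blue_plate_line [165.8 254.3] 0.94 [0.26  0.261 0.068]
stand_edge [252.4 153.9] 0.91 [ 0.646 -0.053  0.06 ]
stand [249.5 188.3] 0.89 [ 0.52  -0.044  0.   ]
red_plate [221.7 185.4] 0.95 [0.523 0.06  0.06 ]
vial [249.6 164.3] 0.42 [ 0.605 -0.043  0.06 ]
scene [[0.592, 0.587, -0.552, 1.133], [0.806, -0.421, 0.417, -0.603], [0.013, -0.692, -0.722, 0.98], [0.0, 0.0, 0.0, 1.0]]
blue_plate [305.3 135.6] 0.97 [0.281 0.213 0.06 ]
blue_plate [178.9 203.9] 0.94 [ 0.311 -0.285  0.06 ]
blue_plate [362.2 177. ] 0.92 [0.537 0.224 0.06 ]
blue_plate [118.5 324. ] 0.75 [ 0.56  -0.575  0.06 ]
blue_plate_line [175.2 206.3] 0.83 [ 0.32  -0.3    0.068]
blue_plate_line [360.  176.5] 0.75 [0.537 0.213 0.068]
blue_plate_line [256.7 223. ] 0.68 [ 0.504 -0.15   0.068]
blue_plate_line [308.8 136.3] 0.61 [0.298 0.213 0.068]
stand_edge [317.8 240.1] 0.74 [ 0.643 -0.048  0.06 ]
stand [287.4 224.4] 0.92 [ 0.514 -0.046  0.   ]
red_plate [313.  198.4] 0.8 [0.518 0.042 0.06 ]
vial [304.5 231.1] 0.44 [ 0.598 -0.057  0.06 ]
```

View pics/top0.png

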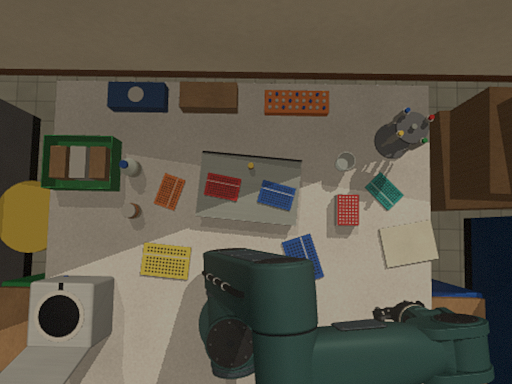

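View pics/scene0.png

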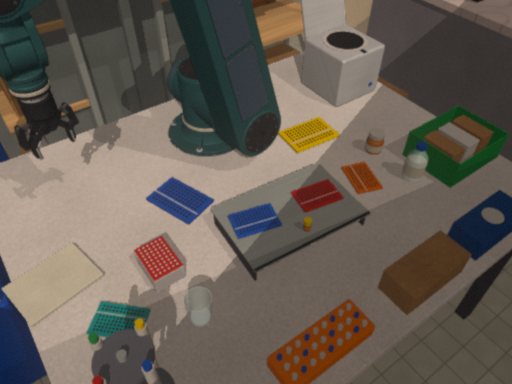

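Top view: the look-alikes are blue on the stand (276,194), a larger blue on the table (303,257), orange (169,191), turquoise (383,190) and yellow (166,261). The target is the one on the stand, on its right half. The red plate is at (222,186), the vial at (250,165), and the black strip runs from (202,152) to (301,160). I'll check the choice in a close crop and measure it.

Run:
```python
from h import *
r=snap('top'); im=r['pixels']; hsv=cv2.cvtColor(im,cv2.COLOR_RGB2HSV)
m=cv2.inRange(hsv,(100,110,50),(130,255,255)); m=cv2.morphologyEx(m,cv2.MORPH_CLOSE,np.ones((5,5)))
n,lab,st,ce=cv2.connectedComponentsWithStats(m)
for i in range(1,n):
    if st[i,4]>300 and 220<ce[i][0]<340 and 150<ce[i][1]<300:
        p=np.argwhere(lab==i)[:,::-1]; w=np.array([at(r,q,.068)[:2] for q in p])
        print(ce[i],cv2.minAreaRect((w*1000).astype(np.float32)))
g=cv2.cvtColor(im,cv2.COLOR_RGB2GRAY)
pts=[]
for u in range(206,300,2):
    v0=int(152+(u-202)*8/99); col=g[v0-5:v0+6,u].astype(int); v=v0-5+np.argmin(col); pts.append(at(r,(u,v),.06)[:2])
pts=np.array(pts); vx,vy,x0,y0=cv2.fitLine((pts*1000).astype(np.float32),cv2.DIST_HUBER,0,.01,.01).ravel(); print('strip',vx,vy,x0,y0,'yaw',np.degrees(np.arctan2(-vx,vy)))
print(pts[0],pts[-1])
cv2.imwrite('pics/crop.png',cv2.resize(im[140:290,190:340],None,fx=4,fy=4,interpolation=cv2.INTER_CUBIC)[:,:,::-1])
```

```text
[275.99597315 194.81610738] ((491.0470275878906, -145.2395782470703), (125.2349624633789, 84.79962921142578), 75.29769134521484)
[303.27994616 251.61776581] ((254.897705078125, -247.14395141601562), (162.968994140625, 106.77946472167969), 19.475149154663086)
strip 0.0772365 0.9970128 638.1889 -52.599117 yaw -4.429737
[0.65346544 0.12400096] [ 0.62541582 -0.22645731]
```

View pics/crop.png

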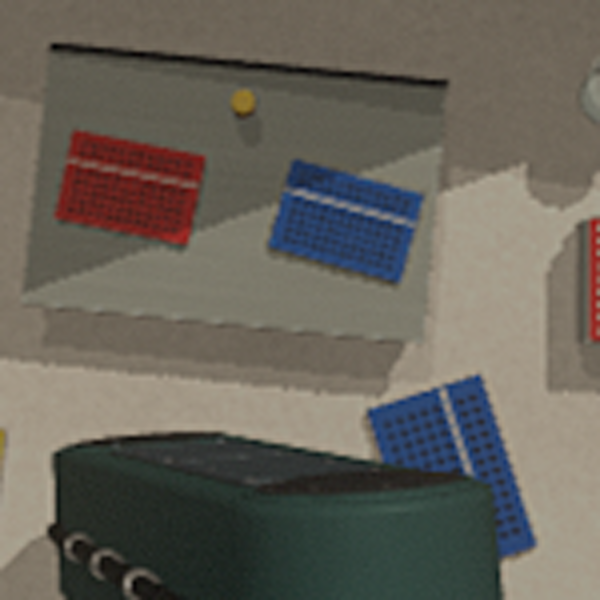

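The crop confirms it: the plate on the stand at (276,194) measures 125x85 mm. The one on the table measures 163x107 mm, so it's the larger look-alike. Next I'll check the tool's yaw and work out the pre-push pose.

Run:
```python
from h import *
from scipy.spatial.transform import Rotation as R
s=sensors.get_state(); M=R.from_rotvec(s['orientation']).as_matrix(); print(M.round(3).tolist(),s['tcp_pos'],s['grip_width'])
a=np.degrees(np.arctan2(M[1,1],M[0,1])); print('tool y dir deg',a,'spin to 85.6:',(85.6-a+90)%180-90)
n=np.array([.997,-.077]);t=np.array([.077,.997]);p=np.array([.643,-.053])-.225*n-.1035*t; print(p,(p-s['tcp_pos'][:2])*1000)
```

```text
[[0.971, 0.24, 0.0], [0.24, -0.971, -0.0], [0.0, 0.0, -1.0]] [ 0.12621866 -0.50959512  0.23130089] 0.9972456629800194
tool y dir deg -76.08881295141282 spin to 85.6: -18.311187048587186
[ 0.4107055 -0.1388645] [284.4868391 370.7306242]
```

```bash
python3 -m creep '[{"hand":1,"dp":[22,29,0],"spin":-2.3},{"hand":1,"dp":[22,29,0],"spin":-2.3},{"hand":1,"dp":[22,29,0],"spin":-2.3},{"hand":1,"dp":[22,29,0],"spin":-2.3},{"hand":1,"dp":[22,29,0],"spin":-2.3},{"hand":1,"dp":[22,29,0],"spin":-2.3},{"hand":1,"dp":[22,29,0],"spin":-2.3},{"hand":1,"dp":[22,29,0],"spin":-2.3}]'
python3 -m creep '[{"hand":1,"dp":[22,28,0],"spin":0},{"hand":1,"dp":[22,28,0],"spin":0},{"hand":1,"dp":[22,28,0],"spin":0},{"hand":1,"dp":[22,28,0],"spin":0},{"hand":1,"dp":[20,27,0],"spin":0},{"hand":1,"dp":[0,0,-30],"spin":0},{"hand":1,"dp":[0,0,-20],"spin":0},{"hand":1,"dp":[0,0,0],"spin":0}]'
python3 - <<'E'
from h import *
r=snap('wrist','w1.png'); print(r['pose'].round(3).tolist())
print(sensors.get_state())
for l,z in (('blue_plate_line',.068),('blue_plate',.06),('stand_edge',.06)):
    for d in finder.spot_point('wrist',l)[:3]: print(l,np.round(d['point'],1),round(d['score'],2),at(r,d['point'],z).round(4))
E
```

```text
time: 1.55
tcp_pos: [0.3028, -0.2764, 0.2314]
orientation: [3.139, -0.126, 0.0]
contact_force: [0.3, -0.0, 0.2]
grip_width: 0.998
grasp_force: 0.0
time: 2.35
tcp_pos: [0.4092, -0.1377, 0.1795]
orientation: [-3.138, 0.122, 0.005]
contact_force: [-0.2, -0.4, 1.4]
grip_width: 1.002
grasp_force: 0.0
[[-0.077, -0.953, -0.292, 0.482], [-0.997, 0.073, 0.024, -0.144], [-0.002, 0.293, -0.956, 0.322], [0.0, 0.0, 0.0, 1.0]]
{'time': 2.4, 'joint_positions': array([-5.14394043e-01,  1.30727385e-01, -3.62421580e-01,  1.07941083e+00,
       -3.26446733e-05,  2.70540770e+00]), 'joint_vel': array([-0.00813913, -0.01606631,  0.04456949,  0.02600854, -0.00138112,
        0.00036603]), 'tau': array([ 6.23776652e-01, -4.70277286e+01,  3.43756700e+01, -1.01592902e+00,
        1.00594870e-02,  2.90582269e-03]), 'tcp_pos': array([ 0.40968945, -0.13827338,  0.18098112]), 'orientation': array([-3.13841264e+00,  1.22788739e-01,  2.48586123e-03]), 'contact_force': array([ 0.22205011,  0.81843208, -0.64169668]), 'moment': array([-0.04027028,  0.01489672,  0.0107385 ]), 'grasp_force': 0.0, 'grip_width': 0.9984926267467936}
blue_plate_line [266.8  56.1] 0.71 [ 0.5024 -0.1494  0.068 ]
blue_plate [268.   75.9] 0.84 [ 0.4897 -0.1495  0.06  ]
blue_plate [380.7 303. ] 0.67 [ 0.2931 -0.2351  0.06  ]
blue_plate [267.4  56. ] 0.53 [ 0.503 -0.15   0.06 ]
```

View pics/w1.png

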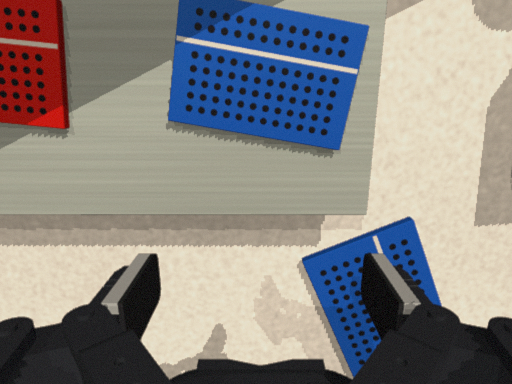

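The wrist view shows the plate's near corners at (168,122) and (339,149), its line from (177,39) to (357,72), and the stand's near edge at row 214.

Run:
```python
from h import *
r=snap('wrist')
f=lambda px,z: at(r,px,z)[:2].round(4)
e1,e2=f((10,214),.06),f((355,214),.06); d=e1-e2; yaw=np.arctan2(-d[0],d[1]); print('near edge',e1,e2,'yaw',np.degrees(yaw))
n=np.array([np.cos(yaw),np.sin(yaw)]); print('far edge at n-coord',e2@n+.25,'top strip est',np.array([.642,-.0526])@n)
for q in ((168,122),(339,149),(177,39),(357,72)):
    p=f(q,.068); print(q,p,'n',round(p@n,4))
print('tcp n',sensors.get_state()['tcp_pos'][:2]@n)
```

```text
near edge [0.4015 0.0671] [ 0.3793 -0.2146] yaw -4.506009433499438
far edge at n-coord 0.6449873819518239 top strip est 0.6441480899567361
(168, 122) [ 0.4653 -0.0756] n 0.4698
(339, 149) [ 0.4355 -0.2005] n 0.4499
(177, 39) [ 0.5203 -0.0905] n 0.5258
(357, 72) [ 0.4892 -0.2138] n 0.5045
tcp n 0.4203311402341229
```

```bash
python3 -m creep '[{"hand":1,"dp":[0,0,-30],"spin":0},{"hand":1,"dp":[0,0,-30],"spin":0},{"hand":1,"dp":[0,0,-30],"spin":0},{"hand":1,"dp":[0,0,-20],"spin":0},{"hand":1,"dp":[0,0,-10],"spin":0},{"hand":1,"dp":[0,0,-5],"spin":0},{"hand":1,"dp":[0,0,0],"spin":0},{"hand":1,"dp":[0,0,0],"spin":0}]'
python3 -m creep '[{"hand":1,"dp":[0,0,-1],"spin":0},{"hand":1,"dp":[0,0,0],"spin":0},{"hand":1,"dp":[0,0,-1],"spin":0},{"hand":1,"dp":[0,0,0],"spin":0},{"hand":1,"dp":[0,0,-1],"spin":0},{"hand":1,"dp":[0,0,0],"spin":0},{"hand":1,"dp":[0,0,-1],"spin":0},{"hand":1,"dp":[0,0,0],"spin":0}]'
```

```text
time: 3.4
tcp_pos: [0.4108, -0.139, 0.0571]
orientation: [3.139, -0.123, 0.002]
contact_force: [0.1, -1.0, 0.3]
grip_width: 1.001
grasp_force: 0.0
time: 4.2
tcp_pos: [0.4102, -0.1386, 0.0522]
orientation: [-3.139, 0.123, 0.0]
contact_force: [-0.7, -0.6, -0.3]
grip_width: 1.001
grasp_force: 0.0
```

```bash
python3 -m creep '[{"hand":1,"dp":[0,0,-1],"spin":0},{"hand":1,"dp":[7,-0.55,0],"spin":0},{"hand":1,"dp":[7,-0.55,0],"spin":0},{"hand":1,"dp":[7,-0.55,0],"spin":0},{"hand":1,"dp":[7,-0.55,0],"spin":0},{"hand":1,"dp":[7,-0.55,0],"spin":0},{"hand":1,"dp":[7,-0.55,0],"spin":0},{"hand":1,"dp":[7,-0.55,0],"spin":0}]'
python3 - <<'E'
from h import *
r=snap('wrist','w2.png')
E
```

```text
time: 5.0
tcp_pos: [0.4597, -0.1424, 0.0512]
orientation: [-3.139, 0.123, 0.0]
contact_force: [-3.3, 0.1, 0.5]
grip_width: 0.999
grasp_force: 1.2
```

View pics/w2.png

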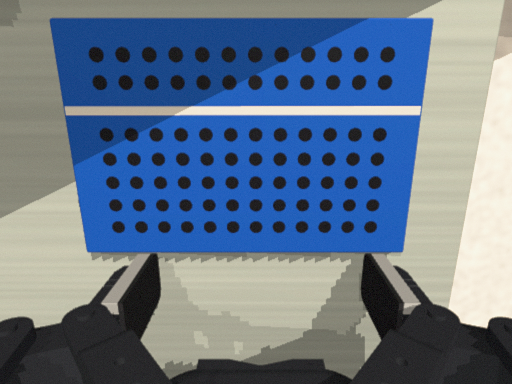

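The plate has squared up against both fingers: its line is level at row 111, from (65,111) to (421,111). I'll push on most of the way and then measure the remainder.

```bash
python3 - <<'E'
from h import *
r=snap('wrist'); n=np.array([.9969,-.0786])
a,b=[at(r,q,.068)[:2] for q in ((65,111),(421,111))]; print(a,b,(a+b)/2@n,.6446-(a+b)/2@n, 'tcp n',sensors.get_state()['tcp_pos'][:2]@n)
E
python3 -m creep '[{"hand":1,"dp":[7,-0.55,0],"spin":0},{"hand":1,"dp":[7,-0.55,0],"spin":0},{"hand":1,"dp":[7,-0.55,0],"spin":0},{"hand":1,"dp":[7,-0.55,0],"spin":0},{"hand":1,"dp":[7,-0.55,0],"spin":0},{"hand":1,"dp":[7,-0.55,0],"spin":0},{"hand":1,"dp":[7,-0.55,0],"spin":0},{"hand":1,"dp":[7,-0.55,0],"spin":0}]'
python3 -m creep '[{"hand":1,"dp":[6,-0.5,0],"spin":0},{"hand":1,"dp":[6,-0.5,0],"spin":0},{"hand":1,"dp":[6,-0.5,0],"spin":0},{"hand":1,"dp":[6,-0.5,0],"spin":0},{"hand":1,"dp":[3,-0.2,0],"spin":0},{"hand":1,"dp":[0,0,0],"spin":0},{"hand":1,"dp":[0,0,0],"spin":0},{"hand":1,"dp":[0,0,0],"spin":0}]'
python3 - <<'E'
from h import *
r=snap('wrist','w3.png')
n=np.array([.9969,-.0786]); print(sensors.get_state()['tcp_pos'][:2]@n)
E
```

```text
[ 0.53084871 -0.07842663] [ 0.52099076 -0.20500553] 0.5354282693042295 0.10917173069577046 tcp n 0.47002843944753114
time: 5.9
tcp_pos: [0.5158, -0.1469, 0.0513]
orientation: [-3.139, 0.123, 0.0]
contact_force: [-1.5, -0.4, -0.2]
grip_width: 0.997
grasp_force: 0.8
time: 6.7
tcp_pos: [0.5422, -0.1491, 0.0514]
orientation: [3.139, -0.123, 0.0]
contact_force: [0.8, 0.6, -0.1]
grip_width: 1.001
grasp_force: 0.0
0.5522149523545535
```

View pics/w3.png

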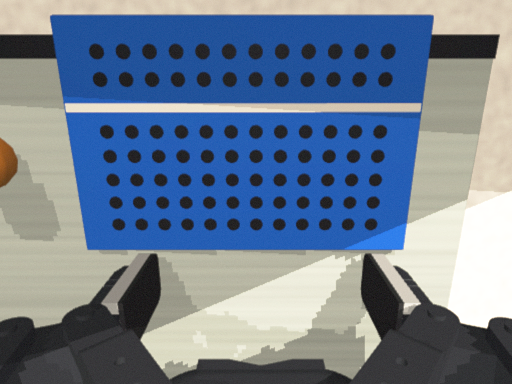

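The strip's outer edge is level at row 36, visible at (30,36) and (470,35). The plate's line is at row 107.5 and parallel to it.

Run:
```python
from h import *
r=snap('wrist'); n=np.array([.9969,-.0786])
g=cv2.cvtColor(r['pixels'],cv2.COLOR_RGB2GRAY).astype(int)
for c in (20,40,450,480): k=g[20:70,c]; i=np.where(k<60)[0]; print(c,20+i.min(),20+i.max(), end='; ')
e=[at(r,q,.06)[:2] for q in ((30,35.),(470,35.))]; ei=[at(r,(30,58),.06)[:2]@n]
l=[at(r,q,.068)[:2] for q in ((65,107.5),(421,107.5))]; nr=at(r,(250,249.5),.068)[:2]@n
print([x@n for x in e],ei,[x@n for x in l],'near',nr)
print('togo',np.mean([x@n for x in e])-np.mean([x@n for x in l]))
```

```text
20 35 57; 40 35 57; 450 35 57; 480 35 57; [np.float64(0.6430276304717398), np.float64(0.6431182353483414)] [np.float64(0.635355024717136)] [np.float64(0.6182661952956846), np.float64(0.6183497204142814)] near 0.5627798273892227
togo 0.024764975055057592
```

24.8 mm to go.

```bash
python3 -m creep '[{"hand":1,"dp":[5,-0.4,0],"spin":0},{"hand":1,"dp":[5,-0.4,0],"spin":0},{"hand":1,"dp":[5,-0.4,0],"spin":0},{"hand":1,"dp":[5,-0.4,0],"spin":0},{"hand":1,"dp":[3,-0.2,0],"spin":0},{"hand":1,"dp":[2,-0.2,0],"spin":0},{"hand":1,"dp":[0,0,0],"spin":0},{"hand":1,"dp":[0,0,0],"spin":0}]'
python3 -m creep '[{"hand":1,"dp":[-4,0.3,0],"spin":0},{"hand":1,"dp":[-8,0.6,0],"spin":0},{"hand":1,"dp":[-12,1,0],"spin":0},{"hand":1,"dp":[-16,1,0],"spin":0},{"hand":1,"dp":[0,0,5],"spin":0},{"hand":1,"dp":[0,0,15],"spin":0},{"hand":1,"dp":[0,0,30],"spin":0},{"hand":1,"dp":[0,0,0],"spin":0}]'
python3 - <<'E'
from h import *
r=snap('wrist','w4.png'); print(r['pose'].round(3).tolist())
E
```

```text
time: 7.6
tcp_pos: [0.5675, -0.1511, 0.0513]
orientation: [-3.139, 0.123, -0.001]
contact_force: [-0.3, -0.3, 0.6]
grip_width: 1.002
grasp_force: 0.0
time: 8.4
tcp_pos: [0.5291, -0.1489, 0.1048]
orientation: [3.137, -0.123, 0.008]
contact_force: [-0.4, -0.5, -0.3]
grip_width: 1.001
grasp_force: 0.0
[[-0.078, -0.955, -0.285, 0.6], [-0.997, 0.075, 0.021, -0.155], [0.001, 0.285, -0.958, 0.248], [0.0, 0.0, 0.0, 1.0]]
```

View pics/w4.png

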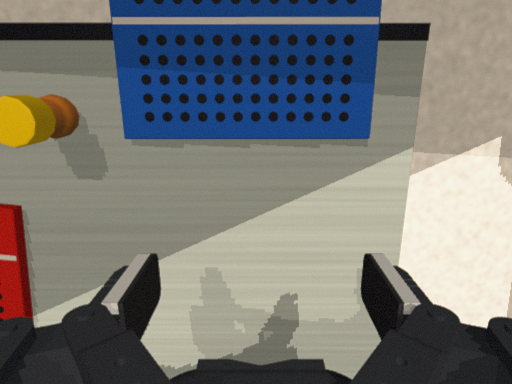

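The white line is at row 20.5 and level, from (112,20) to (379,20). The strip's outer edge is at row 23. I'll measure the offset.

Run:
```python
from h import *
r=snap('wrist'); n=np.array([.9969,-.0786]); g=cv2.cvtColor(r['pixels'],cv2.COLOR_RGB2GRAY).astype(int)
E=[];L=[]
for c in (30,70,400,420): i=np.where(g[5:60,c]<60)[0]+5; E.append(at(r,(c,i.min()-.5),.06)[:2]@n); print(c,i.min(),i.max(),end='; ')
for c in (125,200,300,370): i=np.where((g[8:30,c]>130))[0]+8; L.append(at(r,(c,i.mean()),.068)[:2]@n); print(c,i.min(),i.max(),end='; ')
nr=at(r,(250,138.5),.06)[:2]@n
print(E,L,'line-edge',np.mean(L)-np.mean(E),'via near side',nr+.056-np.mean(E), sensors.get_state()['contact_force'])
```

```text
30 21 37; 70 21 37; 400 21 37; 420 21 37; 125 15 21; 200 15 21; 300 15 20; 370 15 20; [np.float64(0.6432255145727563), np.float64(0.64324071676087), np.float64(0.6433662224196057), np.float64(0.6433738338493664)] [np.float64(0.642911215005796), np.float64(0.6429386045799376), np.float64(0.6431871732025791), np.float64(0.6432127717350379)] line-edge -0.00023913076981196824 via near side -0.001634075864053841 [0.00308104 0.6327182  0.16104949]
```

The line is within 1–2 mm of the edge and square with it, and the arm is clear of everything. I'll raise it a little more and hand in.

```bash
python3 -m creep '[{"hand":1,"dp":[-10,1,30],"spin":0},{"hand":1,"dp":[-20,1,30],"spin":0},{"hand":1,"dp":[-20,1,30],"spin":0},{"hand":1,"dp":[0,0,0],"spin":0},{"hand":1,"dp":[0,0,0],"spin":0},{"hand":1,"dp":[0,0,0],"spin":0},{"hand":1,"dp":[0,0,0],"spin":0},{"hand":1,"dp":[0,0,0],"spin":0}]'
python3 -c "from h import *; print(robot.hand_in())"
```

```text
time: 9.3
tcp_pos: [0.4772, -0.145, 0.1904]
orientation: [-3.139, 0.123, 0.002]
contact_force: [0.6, 0.1, 0.8]
grip_width: 1.0
grasp_force: 0.0
the job is handed in; nothing more can be done
None
```

I pushed the blue plate until its white line measured within about 2 mm of the stand's far edge and square with it, kept clear of the red plate and vial, drew the arm back, and handed the job in at about 9 s; no verdict was returned.

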